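Clamp the canister and ring it up on the counter scale

ROBOT

A 6-joint arm with a two-finger parallel gripper is mounted at the origin on a cart in front of the work surface, level with it; the furniture and walls round the work are solid. World frame = base frame: x ahead of the robot, y to its left, z up, the work surface at z = 0. Lengths are in m, angles in rad, forces in N, time in s.
With the tool pointing down it reaches from about 0.35 to 0.85 m from the base axis. Payload 8.1 kg.
Tool frame: the origin (TCP) lies midway between the tips of the shut fingers; the grasp point (between the pads) lies 19 mm behind it; z points along the fingers, y is the direction in which the jaws open and shut (so a half turn about z gives the same grasp; the last joint's range is limited). The gripper opens to 93 mm and grips with 3 to 60 N. Pads are 15 mm wide; open, the fingers measure 128 mm over their backs; the gripper's body (75 mm by 188 mm) begins 65 mm behind the grasp point.
Start: joints at [-1.254, 0.13, 1.488, -0, 1.523, -0.085], TCP at [0.235, -0.552, 0.219] pointing down, gripper open.
Joint ranges: [-2.96, 2.96], [-0.89, 2.26], [0.02, 2.5], [-1.34, 4.48], [0, 2.73], [-2.66, 2.66]. Speed limits (rad/s): [2.39, 2.39, 2.79, 3.14, 3.14, 3.14].

INTERFACE

Orientations are given as a rotation vector (axis times angle).
In Python, from plant import monitor, eyes, ticket gives the robot as it stands.
- The arm moves only by the tool send_rows, never from a script. Its argument "motion" is a list of rows, each a list of 2 entries, a list of its own where there are three numbers: the shift along the tool's x, y, z in m, then the turn about the tool's z in degrees. In form: [[[dx, dy, dz], twist], ...]. A call has 1 to 12 rows; each row is the pose to reach, as a shift and turn from the pose commanded when the call began, along the tool's axes at that moment; what a row does not reach only later rows make up. A row lasts 1/8 s, in which the tool goes at most 62.5 mm and 10.7 degrees, less where a joint would pass 70% of its speed; a pose out of reach is approached as far as the arm can. A call with a gripper value outside its range is refused whole. "jaw" is the finger opening in m, from 0 to 0.093, set as the call begins (left out, the last holds). The fingers move at their own pace and stop on an object; "squeeze" is the grip in N (left out, the last holds). Time passes only in rows, so rows that repeat a pose let the fingers close. It gives the time, the measured TCP pose, the force and the opening at its end, in the units of the state.
- monitor.read_state(): the state, without advancing time (a new reading comes with each control period).
- eyes.read_camera(name): name is "scene" or "top" or "wrist"; returns the picture (420x560x3 uint8, red, green, blue); there is no depth.
- eyes.camera_model(name): a dict with "mtx" (3x3 intrinsics, pixels), "cam_to_world" (4x4, takes a point from camera to world coordinates); the wrist camera has in their place "mount" (4x4, takes a point from camera to tool coordinates, whose origin is the TCP and whose axes are the flange's). Camera axes: x right, y down, z forward; pixel columns grow to the right and rows downward; lengths in m; the calibration is good to about 2 mm. A picture is of the moment at which its call begins: read the wrist's pose just before it. camera_model takes no time and is no camera call.
- ticket.close_job(): hands the job in, once; it reports no verdict.
The state is a dict: "t": time; "q": joint angles; "dq": joint speeds; "joint_torque": joint torques, N m; "tool_pos": TCP position; "orientation": TCP orientation; "force": force on the tool from outside, world axes, zero at the start; "wrist_torque": the same for the moment, N m; "opening": finger opening in m.
Only numpy, scipy, OpenCV 4.12 (cv2) and the standard library are available. Lean on these libraries where they do the work, as an engineer would, in place of code of your own. Each camera call takes 0.05 s, during which the arm holds its last target.

TASK

Get the bath-salt canister ready for sale: swing its wire bail up over the lid until it snaps shut, press the round key to zero the empty scale, then stand the canister upright, wholly on the scale's plate, and let go. Then key in the sale by pressing the triangular, the square and the bar-shaped key fully down in that order, one at a time; never press the cross-shaped (cancel) key, nor any key out of its turn as told here. Do not tip the canister over and leave the other goods where they stand.

Things in the scene. Friction and masses are not known exactly. Their poses are not given: they have to be found in the camera images.
- canister_center (a point): Loose white ceramic canister, wooden lid shut and fixed, about 0.75 kg. Point: on its centre line, 49 mm above its underside; z up. Body: plain cylinder 62 mm across, 97 mm high. Bail ears and wire make it 76 mm wide along its own y, so grip the body across its own x (62 mm), 70 to 78 mm above the underside.
- canister: The same canister: origin at the centre of its underside, same axes. Lid (56 mm across) to 107 mm height, wooden boss (23 mm across) on it to 120.5 mm; with the bail closed the top is at 130 mm. The bail's hinge line runs along the canister's y through its centre line, 84 mm above the underside.
- bail_roller (a point): Centre of the wooden roller (8 mm thick, 26 mm long along the canister's y) in the middle of the bail's cross wire; moves on a circle of 42 mm radius about the hinge line. Open: leans 65 degrees from upright to the canister's +x, 38 mm from the centre line, 102 mm above the underside. Closed: over the boss, 126 mm above the underside.
- bail (a joint): Angle of the bail, rad: 0 open (leaning to the canister's +x), growing as it swings up toward -x; 1.2 closed (stop, just past upright). An over-centre spring holds it at either end: below 0.55 it springs back open, beyond 0.55 it snaps closed by itself. Turning it takes about 1 N at the roller.
- plate_top (a point): Centre of the top of the fixed scale's round steel plate (110 mm across, 46 mm above the table, rigid). Axes: x to the scale's back, y to the plate's end, z up. White housing 150 (x) x 280 (y) x 34 mm; its middle is 80 mm from this point toward -y. Keypad in its -y half, nearest key 110 mm from this point; behind it a blank display, 62 mm high, 41 mm behind the rear keys' centres.
- key_disc_top (a point): Centre of the top of the black key shaped as a round disc, 21 mm across; 49 mm above the table when up. Five keys of five shapes in two rows, 45 mm apart along y and 46 mm between the rows; which key is in which place varies.
- key_disc (a joint): How far the disc key is down, m: 0 up, 0.008 fully down; springs back. It starts to move at 1 N and takes 4 N fully down; it counts as pressed beyond 0.005.
- key_square_top (a point): Centre of the top of the black key shaped as a square, 20 x 20 mm; 49 mm above the table when up. Five keys of five shapes in two rows, 45 mm apart along y and 46 mm between the rows; which key is in which place varies.
- key_square (a joint): How far the square key is down, m: 0 up, 0.008 fully down; springs back. It starts to move at 1 N and takes 4 N fully down; it counts as pressed beyond 0.005.
- key_triangle_top (a point): Centre of the top of the black key shaped as an equilateral triangle, about 25 mm a side; 49 mm above the table when up. Five keys of five shapes in two rows, 45 mm apart along y and 46 mm between the rows; which key is in which place varies.
- key_triangle (a joint): How far the triangle key is down, m: 0 up, 0.008 fully down; springs back. It starts to move at 1 N and takes 4 N fully down; it counts as pressed beyond 0.005.
- key_bar_top (a point): Centre of the top of the black key shaped as a narrow bar, 9 x 32 mm, long way along the scale's y; 49 mm above the table when up. Five keys of five shapes in two rows, 45 mm apart along y and 46 mm between the rows; which key is in which place varies.
- key_bar (a joint): How far the bar key is down, m: 0 up, 0.008 fully down; springs back. It starts to move at 1 N and takes 4 N fully down; it counts as pressed beyond 0.005.
- key_cross_top (a point): Centre of the top of the black key shaped as a plus-shaped cross, 27 mm across with 7 mm arms; 49 mm above the table when up. Five keys of five shapes in two rows, 45 mm apart along y and 46 mm between the rows; which key is in which place varies.
- key_cross (a joint): How far the cross key is down, m: 0 up, 0.008 fully down; springs back. It starts to move at 1 N and takes 4 N fully down; it counts as pressed beyond 0.005.
- floral_tube_0: Bystander: standing cosmetic tube, 38 x 58 x 129 mm, about 9 cm from the canister on its +y side; origin at the centre of its underside. Leave it where it stands.
- soap_0: Bystander: flat soap box, 56 x 78 x 26 mm, lying about 9 cm from the canister on its -y side; origin at the centre of its underside. Leave it where it stands.
- navy_bottle: Bystander: dark round bottle with a cap, 57 x 57 x 178 mm, standing behind the scale's keypad; origin at the centre of its underside. Leave it where it stands.
- floral_carton_1: Bystander: standing carton, 52 x 66 x 124 mm, at the back left of the canister; origin at the centre of its underside. Leave it where it stands.

How it is judged:
By the outcome, as a careful person would: the job done as asked, in the order asked, and still so for the second after the job is handed in, with the robot touching nothing.
It also fails if it takes over 72 s, if anything falls off the work surface, if the arm or the gripper's body presses on something with over 40 N, if the wrist force passes 120 N, or if a joint passes its speed limit or range.

## Working session

There is one attempt and no reset: what is moved stays moved. The work goes in short steps, Python scripts to look and compute and a tool call to move; the robot and the scene stay as the last step left them, time stands still between calls to the robot, and variables do not carry over. Pictures are saved under pics/ and viewed, and the job is handed in when it is done.

Besides the shell and the picture viewer there is one more tool, called after "Emit:" as a command line: name --argument value ..., lists and objects as JSON in quotes. send_rows: Moves the arm, as the interface text tells. Its arguments: {"type":"object","properties":{"motion":{"type":"array","items":{"type":"array"}},"jaw":{"type":"number"},"squeeze":{"type":"number"}},"required":["motion"]}

```bash
mkdir -p pics; ls; cat > h.py <<'E'
import numpy as np, cv2
from plant import monitor, eyes, ticket
def snap(cam,name):
    im=eyes.read_camera(cam); cv2.imwrite(f'pics/{name}.png',im[:,:,::-1]); return im
def ray(cam,uv,z):
    m=eyes.camera_model(cam);K=m['mtx'];T=m['cam_to_world']
    d=T[:3,:3]@np.linalg.solve(K,[uv[0],uv[1],1]);o=T[:3,3]
    return o+d*(z-o[2])/d[2]
def proj(cam,p):
    m=eyes.camera_model(cam);T=np.linalg.inv(m['cam_to_world']);c=T[:3,:3]@np.array(p)+T[:3,3]
    u=m['mtx']@c;return u[:2]/u[2]
E
python3 - <<'E'
from h import *
s=monitor.read_state();print(s)
snap('scene','s0');snap('top','t0')
for c in('scene','top'):print(eyes.camera_model(c))
print(eyes.camera_model('wrist'))
E
```

```text
pics
{'t': 0.0, 'q': array([-1.25438471e+00,  1.31138463e-01,  1.48931039e+00,  1.08528155e-05,
        1.52298821e+00, -8.53799739e-02]), 'dq': array([-0.00051504,  0.00078378,  0.001014  , -0.00018735, -0.00038922,
        0.00086956]), 'joint_torque': array([ 2.26128621e-03, -5.59846687e+01, -4.91754019e+01,  7.68924016e-02,
        3.54654598e-02, -1.53811893e-04]), 'tool_pos': array([ 0.23449501, -0.55164887,  0.21758393]), 'orientation': array([-3.07661328e+00, -6.26529328e-01,  3.16829622e-04]), 'force': array([-0.67623077,  0.70551454, -0.20139452]), 'wrist_torque': array([-0.00494663, -0.03088131,  0.00537812]), 'opening': 0.09286024388417594}
{'mtx': array([[452.45367462,   0.        , 274.19124637],
       [  0.        , 452.45367462, 204.39653783],
       [  0.        ,   0.        ,   1.        ]]), 'cam_to_world': array([[-0.8446125 , -0.41968412,  0.33240784,  0.04890318],
       [-0.53529784,  0.65124243, -0.53790289,  0.78106189],
       [ 0.00927121, -0.6322567 , -0.7747035 ,  1.18701953],
       [ 0.        ,  0.        ,  0.        ,  1.        ]])}
{'mtx': array(
[... 224 characters left out ...]
,
       [-0.99995078,  0.00849416, -0.00512761,  0.02990277],
       [ 0.00434376, -0.08985946, -0.99594498,  1.34093956],
       [ 0.        ,  0.        ,  0.        ,  1.        ]])}
{'mtx': array([[328.21176967,   0.        , 278.52849965],
       [  0.        , 328.21176967, 209.17410542],
       [  0.        ,   0.        ,   1.        ]]), 'mount': array([[-1.10272636e-04, -9.66343467e-01, -2.57255304e-01,
         7.05837833e-02],
       [ 9.99999867e-01, -2.36420110e-04,  4.59428458e-04,
         5.86438593e-04],
       [-5.04786016e-04, -2.57255219e-01,  9.66343364e-01,
        -1.65830714e-01],
       [ 0.00000000e+00,  0.00000000e+00,  0.00000000e+00,
         1.00000000e+00]])}
```

View pics/t0.png

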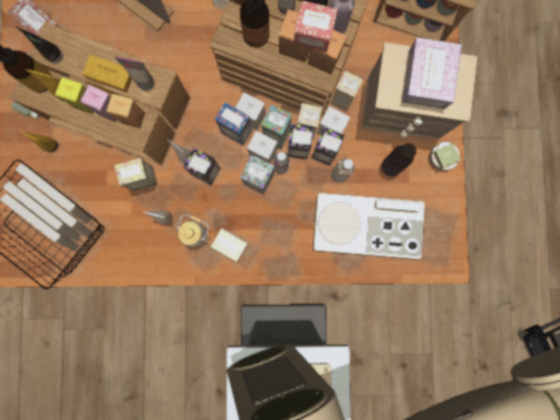

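View pics/s0.png

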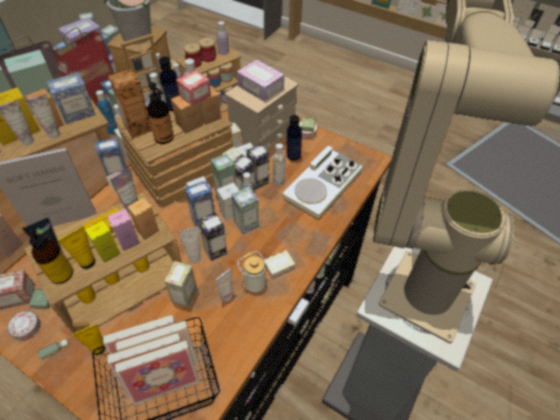

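```bash
python3 - <<'E'
import cv2
t=cv2.imread('pics/t0.png');s=cv2.imread('pics/s0.png')
cv2.imwrite('pics/t0a.png',cv2.resize(t[150:300,90:290],None,fx=4,fy=4,interpolation=cv2.INTER_CUBIC))
cv2.imwrite('pics/t0b.png',cv2.resize(t[60:210,250:450],None,fx=4,fy=4,interpolation=cv2.INTER_CUBIC))
E
python3 - <<'E'
import cv2
t=cv2.imread('pics/t0.png');s=cv2.imread('pics/s0.png')
cv2.imwrite('pics/a1.png',cv2.resize(t[200:270,130:260],None,fx=6,fy=6,interpolation=cv2.INTER_CUBIC))
cv2.imwrite('pics/b1.png',cv2.resize(t[180:270,300:440],None,fx=5.5,fy=5.5,interpolation=cv2.INTER_CUBIC))
cv2.imwrite('pics/c1.png',cv2.resize(s[240:310,200:310],None,fx=7,fy=7,interpolation=cv2.INTER_CUBIC))
E
```

```text
(no output)
```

View pics/a1.png

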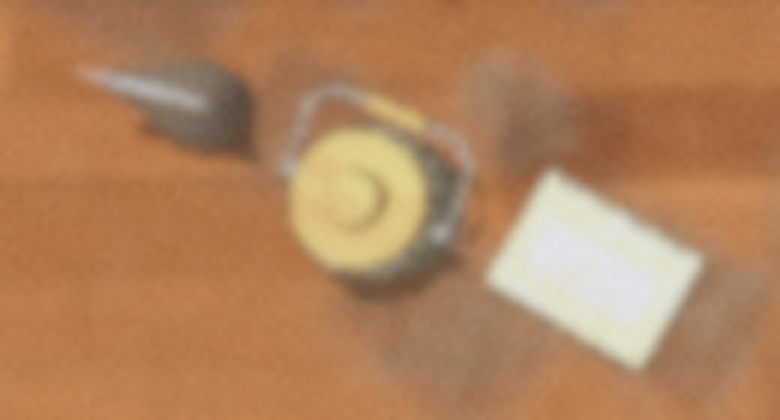

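View pics/b1.png

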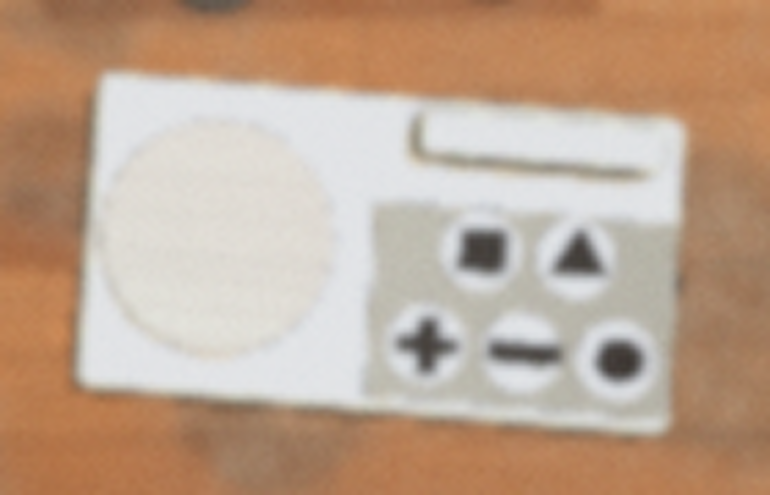

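View pics/c1.png

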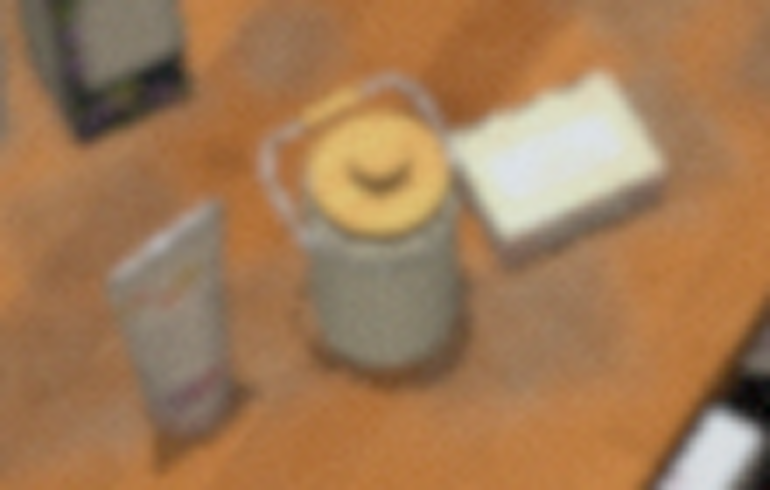

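```bash
python3 - <<'E'
from h import *
def up(p,s,o): return ((p[0]+.5)/s-.5+o[0],(p[1]+.5)/s-.5+o[1])
a=lambda p,z:ray('top',up(p,6,(130,200)),z)
b=lambda p,z:ray('top',up(p,5.5,(300,180)),z)
lid=a((358,198),.107);print('lid',lid)
print('boss',a((352,197),.1205))
r=a((395,110),.102);print('roller',r)
e1=a((288,167),.084);e2=a((442,235),.084);print('ears',e1,e2,(e1+e2)/2,np.hypot(*(e1-e2)[:2]))
d=r-lid;print(np.hypot(*d[:2]),np.degrees(np.arctan2(d[1],d[0])))
d=e1-e2;print('y dir',np.degrees(np.arctan2(d[1],d[0])))
for n,p in dict(square=(484,252),tri=(579,256),cross=(427,345),bar=(524,353),disc=(620,361)).items():print(n,b(p,.049))
print('plate',b((216,238),.046))
k=[b(p,.049) for p in((427,345),(620,361))];d=k[0]-k[1];print(np.hypot(*d[:2]),np.degrees(np.arctan2(d[1],d[0])))
for n,p in dict(tl=(100,75),tr=(685,120),br=(668,432),bl=(78,387)).items():print(n,b(p,.034))
c=lambda p,z:ray('scene',up(p,7,(200,240)),z)
print('scene lid',c((380,172),.107),'roller',c((330,107),.102))
print('tube top',a((140,90),.129),'soap corners',[a(p,.026) for p in((553,172),(703,262),(640,368),(487,280))])
E
```

```text
lid [0.44466367 0.24092214 0.107     ]
boss [0.44464249 0.24102617 0.1205    ]
roller [0.48065952 0.22689822 0.102     ]
ears [0.45850412 0.27392361 0.084     ] [0.42982955 0.21003664 0.084     ] [0.44416683 0.24198013 0.084     ] 0.07002696354937536
0.038631228871935014 -21.285798941714216
y dir 65.82789353244021
square [ 0.46046303 -0.25652548  0.049     ]
tri [ 0.45821477 -0.30074439  0.049     ]
cross [ 0.41753542 -0.22881839  0.049     ]
bar [ 0.41343479 -0.2737743   0.049     ]
disc [ 0.40933918 -0.31825603  0.049     ]
plate [ 0.4682184  -0.13219124  0.046     ]
0.08981241658866115 84.76392521705199
tl [ 0.5464865  -0.08027298  0.034     ]
tr [ 0.52273447 -0.35681832  0.034     ]
br [ 0.37606748 -0.34371869  0.034     ]
bl [ 0.399522   -0.06760993  0.034     ]
scene lid [0.44506597 0.24288279 0.107     ] roller [0.48109218 0.22588501 0.102     ]
tube top [0.48789234 0.32465799 0.129     ] soap corners [array([0.45784429, 0.1703772 , 0.026     ]), array([0.41836933, 0.10549466, 0.026     ]), array([0.37305608, 0.13279769, 0.026     ]), array([0.41144351, 0.19883103, 0.026     ])]
```

```bash
cat >> h.py <<'E'
from scipy.spatial.transform import Rotation as R
def goto(p,yaw=None):
    s=monitor.read_state();M=R.from_rotvec(s['orientation']).as_matrix()
    y0=np.degrees(np.arctan2(M[1,0],M[0,0]))
    d=M.T@(np.array(p)-s['tool_pos'])
    tw=0 if yaw is None else -((yaw-y0+180)%360-180)
    print('shift',np.round(d,4),'twist',round(tw,2),'yaw0',round(y0,2),'tcp',np.round(s['tool_pos'],4),'F',np.round(s['force'],1),'open',round(s['opening'],4),'t',s['t'],'q6',round(s['q'][5],2))
E
python3 - <<'E'
from h import *
import cv2
t=cv2.imread('pics/t0.png');s=cv2.imread('pics/s0.png')
x=cv2.resize(t[130:200,350:450],None,fx=4,fy=4,interpolation=cv2.INTER_CUBIC)
y=cv2.resize(s[100:170,260:360],None,fx=4,fy=4,interpolation=cv2.INTER_CUBIC)
cv2.imwrite('pics/d1.png',np.hstack([x,y]))
T=np.array([.445,.2415]);yaw=np.radians(-23);ax=np.array([np.cos(yaw),np.sin(yaw)])
for dx,z in((.075,.14),(.075,.097),(.0595,.097),(.0445,.113)):
    goto([*(T+ax*dx),z],67)
E
```

```text
shift [ 0.556  -0.5936  0.0788] twist -43.98 yaw0 23.02 tcp [ 0.2345 -0.5517  0.2177] F [1.2 1.1 0.2] open 0.093 t 0.1 q6 -0.09
shift [ 0.556  -0.5936  0.1218] twist -43.98 yaw0 23.02 tcp [ 0.2345 -0.5517  0.2177] F [1.2 1.1 0.2] open 0.093 t 0.1 q6 -0.09
shift [ 0.5452 -0.6047  0.1218] twist -43.98 yaw0 23.02 tcp [ 0.2345 -0.5517  0.2177] F [1.2 1.1 0.2] open 0.093 t 0.1 q6 -0.09
shift [ 0.5348 -0.6155  0.1058] twist -43.98 yaw0 23.02 tcp [ 0.2345 -0.5517  0.2177] F [1.2 1.1 0.2] open 0.093 t 0.1 q6 -0.09
```

View pics/d1.png

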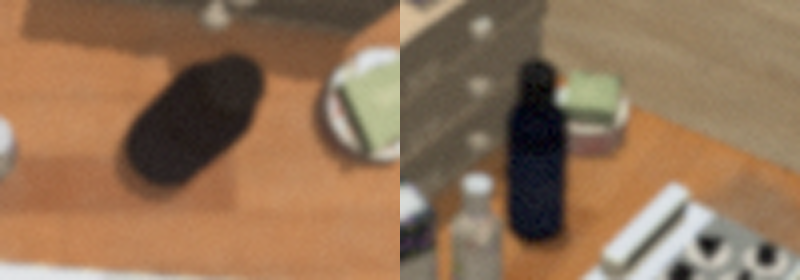

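Emit:
send_rows --motion '[[[0.556,-0.594,0],-44],[[0.556,-0.594,0],-44],[[0.556,-0.594,0],-44],[[0.556,-0.594,0],-44],[[0.556,-0.594,0],-44],[[0.556,-0.594,0],-44],[[0.556,-0.594,0],-44],[[0.556,-0.594,0],-44],[[0.556,-0.594,0],-44],[[0.556,-0.594,0],-44],[[0.556,-0.594,0],-44],[[0.556,-0.594,0],-44]]' --jaw 0

```text
t: 1.6
tool_pos: [0.4924, 0.1543, 0.2184]
orientation: [2.619, 1.735, -0.0]
force: [0.4, -0.4, 1.0]
opening: 0.0007
```

```bash
python3 - <<'E'
from h import *
for z in(.178,):print('cap',ray('top',(409.5,150),z), 'scene cap',ray('scene',(260+540/4-100,100+68/4),z))
print(ray('top',(391,167.5),.01))
goto([.514,.2122,.14],67)
E
```

```text
cap [ 0.63057931 -0.28417838  0.178     ] scene cap [ 0.6285387  -0.28391594  0.178     ]
[ 0.61642233 -0.27865388  0.01      ]
shift [ 0.0617 -0.0027  0.0784] twist 0.04 yaw0 67.04 tcp [0.4924 0.1543 0.2184] F [ 0.4 -0.4  1. ] open 0.0007 t 1.6 q6 0.61
```

Emit:
send_rows --motion '[[[0.062,-0.003,0],0],[[0.062,-0.003,0.04],0],[[0.062,-0.003,0.06],0]]'

```text
t: 1.98
tool_pos: [0.5121, 0.2106, 0.1556]
orientation: [-2.617, -1.736, 0.007]
force: [-1.0, 0.5, -0.1]
opening: 0.0006
```

```bash
python3 - <<'E'
from h import *
goto([.514,.2122,.14],67)
snap('wrist','w1')
E
```

```text
shift [0.0023 0.0012 0.0156] twist 0.1 yaw0 67.1 tcp [0.5121 0.2106 0.1556] F [-1.   0.5 -0.1] open 0.0006 t 1.975 q6 0.7
```

View pics/w1.png

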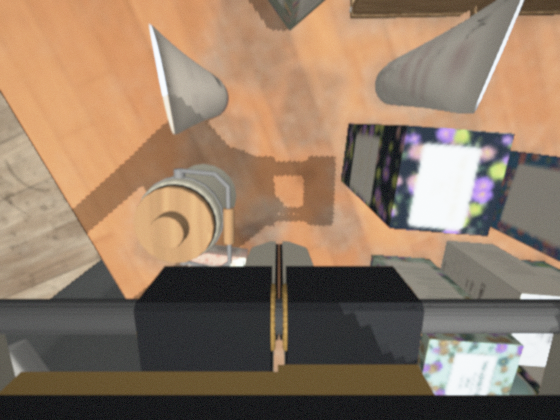

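```bash
cat >> h.py <<'E'
def wray(uv,z,pos,rv):
    m=eyes.camera_model('wrist');W=np.eye(4);W[:3,:3]=R.from_rotvec(rv).as_matrix();W[:3,3]=pos
    T=W@m['mount'];d=T[:3,:3]@np.linalg.solve(m['mtx'],[uv[0],uv[1],1]);o=T[:3,3]
    return o+d*(z-o[2])/d[2]
E
python3 - <<'E'
from h import *
im=cv2.imread('pics/w1.png')
cv2.imwrite('pics/w1c.png',cv2.resize(im[150:280,120:300],None,fx=4,fy=4,interpolation=cv2.INTER_CUBIC))
P=[.5121,.2106,.1556];rv=[-2.617,-1.736,.007]
print('roller',wray((228,228),.102,P,rv),'boss',wray((168,230),.1205,P,rv),'tip',wray((280,250),.1556,P,rv))
E
```

```text
roller [0.47853621 0.22251812 0.102     ] boss [0.44746822 0.24078173 0.1205    ] tip [0.51425488 0.21322414 0.1556    ]
```

View pics/w1c.png

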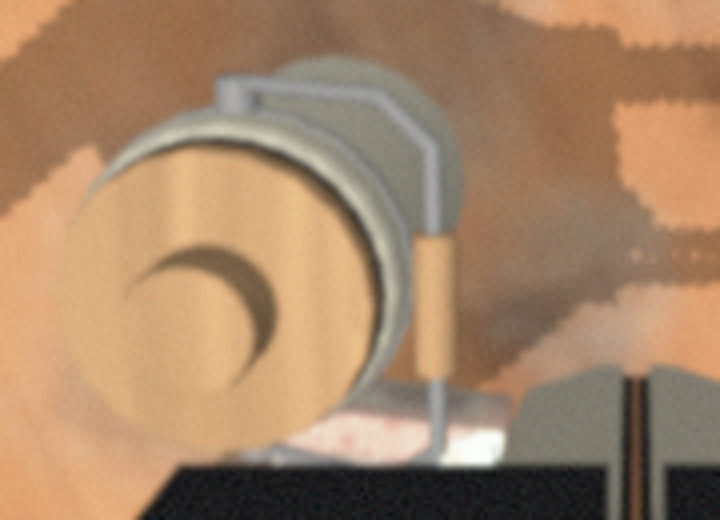

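```bash
python3 - <<'E'
from h import *
P=[.5121,.2106,.1556];rv=[-2.617,-1.736,.007]
print('roller',wray((228.5,226.5),.102,P,rv),'lid',wray((174.7,224.3),.107,P,rv),'ear',wray((120+235/4,150+92/4),.084,P,rv))
T=np.array([.4455,.2415]);yaw=np.radians(-23);ax=np.array([np.cos(yaw),np.sin(yaw)])
for dx,z in((.070,.096),(.0595,.097),(.0445,.113)):
    goto([*(T+ax*dx),z],67)
E
```

```text
roller [0.47933191 0.22338536 0.102     ] lid [0.44739262 0.2403166  0.107     ] ear [0.45833625 0.27021509 0.084     ]
shift [ 0.0041 -0.0023  0.0572] twist 0.04 yaw0 67.04 tcp [0.5109 0.2096 0.1532] F [-0.8 -0.9 -2.4] open 0.0005 t 2.025 q6 0.7
shift [ 0.0041 -0.0128  0.0563] twist 0.04 yaw0 67.04 tcp [0.5109 0.2096 0.1532] F [-0.8 -0.9 -2.4] open 0.0005 t 2.025 q6 0.7
shift [ 0.004  -0.0279  0.0404] twist 0.04 yaw0 67.04 tcp [0.5109 0.2096 0.1532] F [-0.8 -0.9 -2.4] open 0.0005 t 2.025 q6 0.7
```

Emit:
send_rows --motion '[[[0,0,0],0],[[0.004,0,0.01],0],[[0.004,0,0.01],0],[[0.004,0,0.01],0]]'

```text
t: 2.52
tool_pos: [0.5156, 0.214, 0.1493]
orientation: [2.62, 1.734, 0.001]
force: [-0.1, 0.8, 0.1]
opening: 0.0002
```

```bash
python3 - <<'E'
from h import *
T=np.array([.446,.2412]);yaw=np.radians(-23);ax=np.array([np.cos(yaw),np.sin(yaw)])
for dx,z in((.070,.097),(.0595,.098),(.0445,.113)):
    goto([*(T+ax*dx),z],67)
E
```

```text
shift [-0.0022 -0.0047  0.0523] twist 0.0 yaw0 67.0 tcp [0.5156 0.214  0.1493] F [-0.1  0.8  0.1] open 0.0002 t 2.525 q6 0.7
shift [-0.0022 -0.0152  0.0512] twist 0.0 yaw0 67.0 tcp [0.5156 0.214  0.1493] F [-0.1  0.8  0.1] open 0.0002 t 2.525 q6 0.7
shift [-0.0022 -0.0302  0.0362] twist 0.0 yaw0 67.0 tcp [0.5156 0.214  0.1493] F [-0.1  0.8  0.1] open 0.0002 t 2.525 q6 0.7
```

Emit:
send_rows --motion '[[[-0.002,-0.003,0.03],0],[[-0.002,-0.003,0.05],0],[[-0.002,-0.003,0.052],0],[[-0.002,-0.008,0.052],0],[[-0.002,-0.014,0.051],0],[[-0.002,-0.018,0.048],0],[[-0.002,-0.022,0.044],0],[[-0.002,-0.026,0.04],0],[[-0.002,-0.03,0.036],0],[[-0.002,-0.034,0.034],0],[[-0.002,-0.038,0.032],0],[[-0.002,-0.038,0.032],0]]'

```text
t: 4.03
tool_pos: [0.4793, 0.2272, 0.1167]
orientation: [2.619, 1.735, 0.0]
force: [0.2, -0.1, 0.1]
opening: 0.0003
```

```bash
python3 - <<'E'
from h import *
goto([.446,.2412,.11],67);snap('wrist','w2')
E
```

```text
shift [-0.0001 -0.0361  0.0067] twist 0.04 yaw0 67.04 tcp [0.4793 0.2272 0.1167] F [ 0.2 -0.1  0.1] open 0.0003 t 4.025 q6 0.75
```

View pics/w2.png

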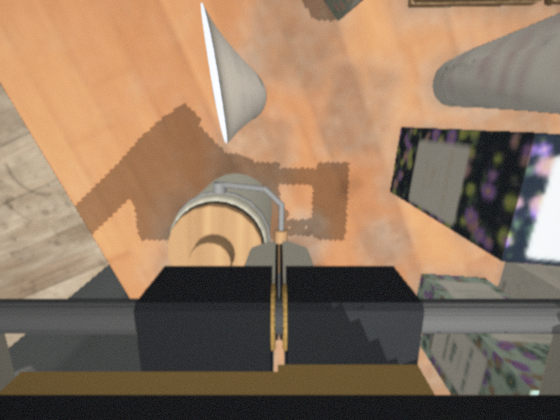

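```bash
python3 - <<'E'
from h import *
im=cv2.imread('pics/w2.png')
a=cv2.resize(im[160:280,200:340],None,fx=4,fy=4,interpolation=cv2.INTER_CUBIC)
s=snap('scene','s2')[:,:,::-1]
b=cv2.resize(s[215:290,200:300],None,fx=6,fy=6,interpolation=cv2.INTER_CUBIC)
cv2.imwrite('pics/e1.png',a);cv2.imwrite('pics/e2.png',b)
E
```

```text
(no output)
```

View pics/e1.png

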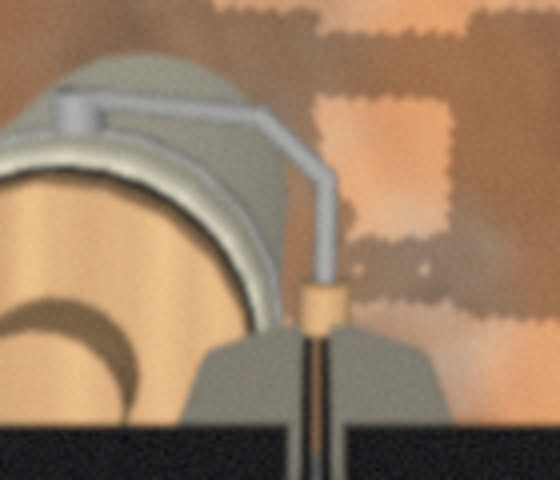

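View pics/e2.png

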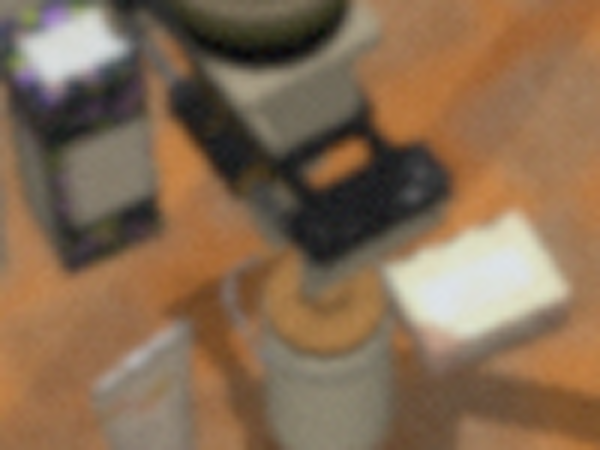

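Emit:
send_rows --motion '[[[0,0,-0.014],0],[[0,0.018,-0.014],0],[[0,0.035,-0.012],0],[[0,0.035,0.005],0],[[0,0.035,0.02],0],[[0,0.034,0.025],0],[[0,0.034,0.025],0]]'

```text
t: 5.0
tool_pos: [0.5098, 0.2138, 0.0906]
orientation: [-2.619, -1.735, 0.003]
force: [0.5, -0.3, 0.1]
opening: 0.0003
```

```bash
python3 - <<'E'
from h import *
T=np.array([.446,.2412]);yaw=np.radians(-23);ax=np.array([np.cos(yaw),np.sin(yaw)])
for dx,z in((.057,.092),(.049,.098),(.042,.105),(.03,.114)):
    goto([*(T+ax*dx),z],67)
E
```

```text
shift [ 0.0003 -0.0124 -0.0014] twist 0.05 yaw0 67.05 tcp [0.5098 0.2138 0.0906] F [ 0.5 -0.3  0.1] open 0.0003 t 5.0 q6 0.71
shift [ 0.0003 -0.0204 -0.0074] twist 0.05 yaw0 67.05 tcp [0.5098 0.2138 0.0906] F [ 0.5 -0.3  0.1] open 0.0003 t 5.0 q6 0.71
shift [ 0.0003 -0.0274 -0.0144] twist 0.05 yaw0 67.05 tcp [0.5098 0.2138 0.0906] F [ 0.5 -0.3  0.1] open 0.0003 t 5.0 q6 0.71
shift [ 0.0003 -0.0394 -0.0233] twist 0.05 yaw0 67.05 tcp [0.5098 0.2138 0.0906] F [ 0.5 -0.3  0.1] open 0.0003 t 5.0 q6 0.71
```

Emit:
send_rows --motion '[[[0,-0.006,-0.001],0],[[0,-0.012,-0.001],0],[[0,-0.016,-0.004],0],[[0,-0.02,-0.007],0],[[0,-0.024,-0.011],0],[[0,-0.028,-0.014],0],[[0,-0.032,-0.018],0],[[0,-0.036,-0.021],0],[[0,-0.04,-0.024],0],[[0,-0.04,-0.024],0]]'

```text
t: 6.25
tool_pos: [0.4738, 0.2297, 0.1159]
orientation: [-2.619, -1.735, -0.0]
force: [0.3, -0.2, 0.0]
opening: 0.0004
```

```bash
python3 - <<'E'
from h import *
goto([.446,.2412,.11],67);snap('wrist','w3')
E
```

```text
shift [-0.0002 -0.0301  0.0058] twist 0.04 yaw0 67.04 tcp [0.4738 0.2297 0.1159] F [ 0.3 -0.2  0. ] open 0.0004 t 6.25 q6 0.75
```

View pics/w3.png

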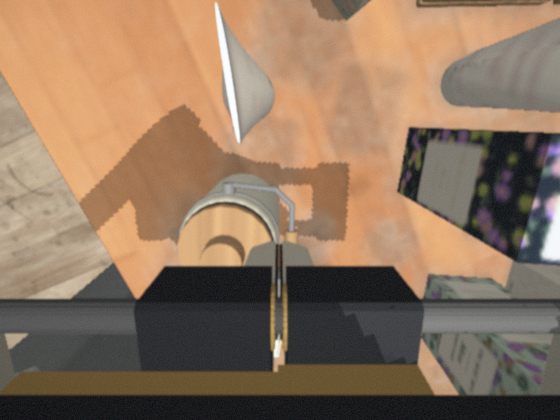

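```bash
python3 - <<'E'
from h import *
P=[.4738,.2297,.1159];rv=[-2.619,-1.735,0]
print('ear',wray((229.5,187.5),.084,P,rv))
im=cv2.imread('pics/w3.png')
cv2.imwrite('pics/e3.png',cv2.resize(im[160:280,170:350],None,fx=4,fy=4,interpolation=cv2.INTER_CUBIC))
E
```

```text
ear [0.45850901 0.27021502 0.084     ]
```

View pics/e3.png

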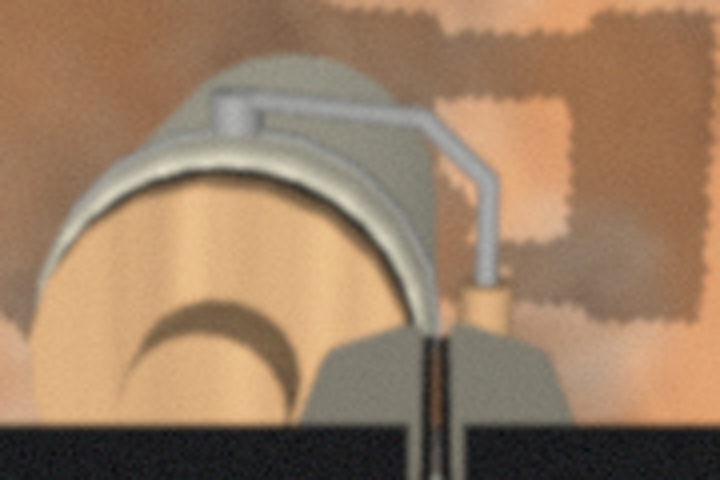

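Emit:
send_rows --motion '[[[0,0,-0.014],0],[[0,0.02,-0.014],0],[[0,0.04,-0.012],0],[[0,0.04,0.005],0],[[0,0.04,0.02],0],[[0,0.04,0.034],0],[[0,0.04,0.034],0],[[0,0.04,0.034],0]]'

```text
t: 7.3
tool_pos: [0.5107, 0.214, 0.0818]
orientation: [2.619, 1.735, 0.0]
force: [0.2, 0.3, -0.5]
opening: 0.0003
```

```bash
python3 - <<'E'
from h import *
T=np.array([.446,.2412]);yaw=np.radians(-23);ax=np.array([np.cos(yaw),np.sin(yaw)])
for dx,z in((.056,.082),(.050,.091),(.044,.098),(.040,.103)):
    goto([*(T+ax*dx),z],67)
E
```

```text
shift [-0.0003 -0.0142 -0.0002] twist 0.04 yaw0 67.04 tcp [0.5107 0.214  0.0818] F [ 0.2  0.3 -0.5] open 0.0003 t 7.3 q6 0.7
shift [-0.0003 -0.0202 -0.0092] twist 0.04 yaw0 67.04 tcp [0.5107 0.214  0.0818] F [ 0.2  0.3 -0.5] open 0.0003 t 7.3 q6 0.7
shift [-0.0003 -0.0262 -0.0162] twist 0.04 yaw0 67.04 tcp [0.5107 0.214  0.0818] F [ 0.2  0.3 -0.5] open 0.0003 t 7.3 q6 0.7
shift [-0.0003 -0.0302 -0.0212] twist 0.04 yaw0 67.04 tcp [0.5107 0.214  0.0818] F [ 0.2  0.3 -0.5] open 0.0003 t 7.3 q6 0.7
```

First just to light contact, and look.

Emit:
send_rows --motion '[[[0,-0.008,0],0],[[0,-0.014,0],0],[[0,-0.017,-0.004],0],[[0,-0.02,-0.008],0],[[0,-0.02,-0.008],0]]'

```text
t: 7.92
tool_pos: [0.493, 0.2219, 0.0906]
orientation: [2.619, 1.734, 0.003]
force: [2.8, -0.1, 0.9]
opening: 0.0003
```

```bash
python3 - <<'E'
from h import *
goto([.446,.2412,.11],67);im=snap('wrist','w4')[:,:,::-1]
cv2.imwrite('pics/e4.png',cv2.resize(im[160:280,170:350],None,fx=4,fy=4,interpolation=cv2.INTER_CUBIC))
E
```

```text
shift [-0.0005 -0.0508 -0.0195] twist 0.03 yaw0 67.03 tcp [0.493  0.2219 0.0906] F [ 2.8 -0.1  0.9] open 0.0003 t 7.925 q6 0.73
```

View pics/e4.png

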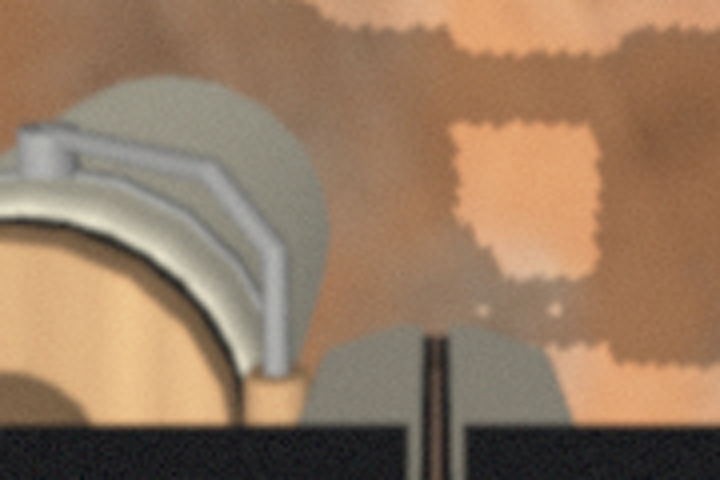

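Emit:
send_rows --motion '[[[0,-0.003,-0.004],0],[[0,-0.006,-0.008],0],[[0,-0.009,-0.011],0],[[0,-0.012,-0.014],0],[[0,-0.014,-0.018],0],[[0,-0.016,-0.021],0],[[0,-0.019,-0.023],0],[[0,-0.019,-0.023],0]]'

```text
t: 8.98
tool_pos: [0.4748, 0.2292, 0.1128]
orientation: [2.619, 1.735, 0.0]
force: [-0.5, 0.3, -0.6]
opening: 0.0009
```

```bash
python3 - <<'E'
from h import *
goto([.446,.2412,.11],67);im=snap('wrist','w5')[:,:,::-1]
cv2.imwrite('pics/e5.png',cv2.resize(im[160:280,170:350],None,fx=4,fy=4,interpolation=cv2.INTER_CUBIC))
E
```

```text
shift [-0.0002 -0.0312  0.0028] twist 0.03 yaw0 67.03 tcp [0.4748 0.2292 0.1128] F [-0.5  0.3 -0.6] open 0.0009 t 8.975 q6 0.75
```

View pics/e5.png

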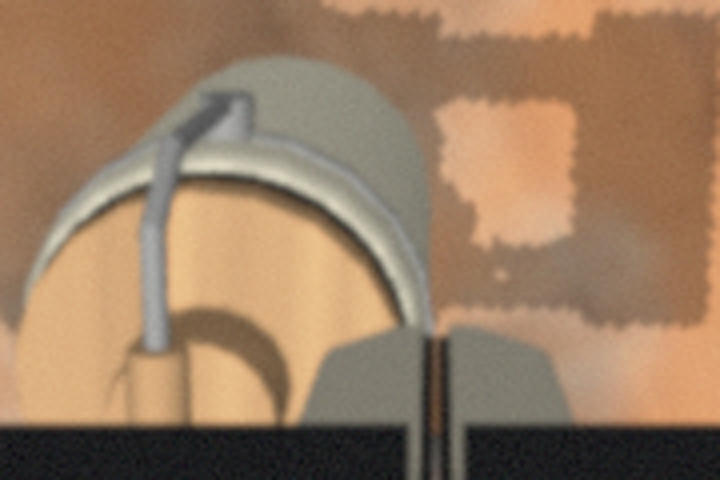

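```bash
python3 - <<'E'
from h import *
goto([.41,-.26,.20],85)
E
```

```text
shift [-0.4756  0.1312 -0.0874] twist -17.97 yaw0 67.03 tcp [0.4748 0.2291 0.1127] F [-0.3  0.2  0.3] open 0.0003 t 9.025 q6 0.75
```

Emit:
send_rows --motion '[[[0,0,-0.05],0],[[0,0,-0.087],0],[[-0.476,0.131,-0.087],-18],[[-0.476,0.131,-0.087],-18],[[-0.476,0.131,-0.087],-18],[[-0.476,0.131,-0.087],-18],[[-0.476,0.131,-0.087],-18],[[-0.476,0.131,-0.087],-18],[[-0.476,0.131,-0.087],-18],[[-0.476,0.131,-0.087],-18],[[-0.476,0.131,-0.087],-18],[[-0.476,0.131,-0.087],-18]]'

```text
t: 10.52
tool_pos: [0.4094, -0.2601, 0.1993]
orientation: [-2.316, -2.121, -0.001]
force: [-0.3, 0.5, -0.3]
opening: 0.0005
```

Emit:
send_rows --motion '[[[0,0,0],0],[[0,0,0],0]]'

```text
t: 10.78
tool_pos: [0.4101, -0.2591, 0.1997]
orientation: [2.313, 2.125, 0.0]
force: [-0.0, -0.3, 0.9]
opening: 0.0003
```

```bash
python3 - <<'E'
from h import *
s=monitor.read_state();print(list(s['tool_pos']),list(s['orientation']))
goto([.409,-.318,.10],85);snap('wrist','w6');im=snap('top','t6')[:,:,::-1]
cv2.imwrite('pics/t6c.png',cv2.resize(im[200:270,130:260],None,fx=6,fy=6,interpolation=cv2.INTER_CUBIC))
E
```

```text
[np.float64(0.41012868194104346), np.float64(-0.25914379390237247), np.float64(0.19972402306304643)] [np.float64(2.3134854796343776), np.float64(2.1251717328182216), np.float64(0.00024493511448151736)]
shift [-0.0587  0.0038  0.0997] twist 0.14 yaw0 85.14 tcp [ 0.4101 -0.2591  0.1997] F [-0.  -0.3  0.9] open 0.0003 t 10.775 q6 -0.58
```

View pics/w6.png

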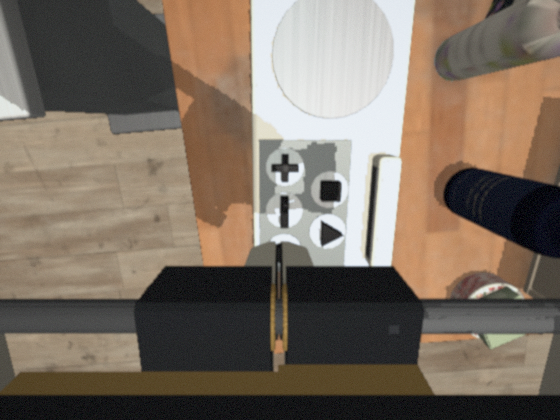

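View pics/t6c.png

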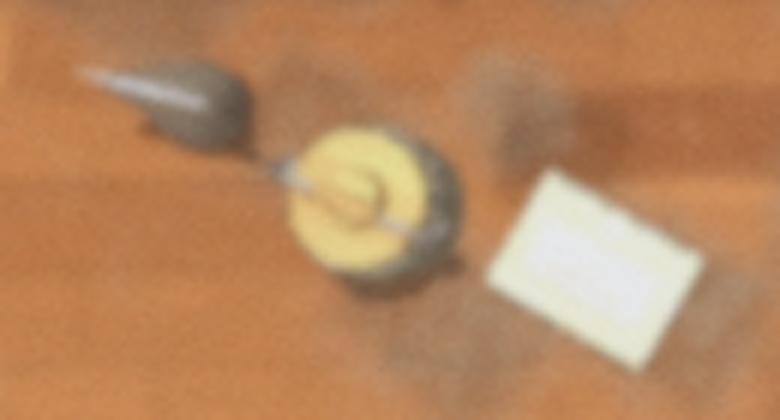

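```bash
python3 - <<'E'
from h import *
P=[.41013,-.25914,.19972];rv=[2.31349,2.12517,.00024]
for n,p in dict(cross=(285,168),square=(330,190),bar=(284,211),tri=(330,234),plate=(333,54)).items():print(n,wray(p,.049,P,rv))
E
```

```text
cross [ 0.41850723 -0.23263138  0.049     ]
square [ 0.46084185 -0.25795904  0.049     ]
bar [ 0.41407872 -0.27544773  0.049     ]
tri [ 0.45880396 -0.30361226  0.049     ]
plate [ 0.46897387 -0.13536569  0.049     ]
```

Emit:
send_rows --motion '[[[-0.03,0.002,0.06],0],[[-0.06,0.004,0.11],0],[[-0.06,0.004,0.135],0],[[-0.06,0.004,0.135],0],[[-0.06,0.004,0.135],0],[[-0.06,0.004,0.135],0]]'

```text
t: 11.62
tool_pos: [0.4098, -0.3211, 0.0668]
orientation: [2.312, 2.121, 0.0]
force: [0.0, -0.2, 0.3]
opening: 0.0004
```

```bash
python3 - <<'E'
from h import *
goto([.4093,-.319,.0405],85)
snap('wrist','w7')
E
```

```text
shift [ 0.0022 -0.0007  0.0263] twist 0.06 yaw0 85.06 tcp [ 0.4098 -0.3211  0.0668] F [ 0.  -0.2  0.3] open 0.0004 t 11.625 q6 -0.68
```

View pics/w7.png

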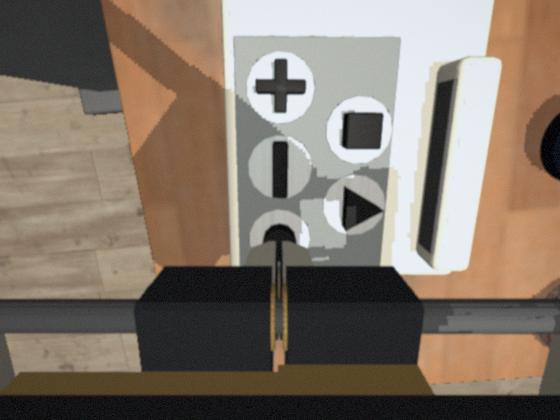

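```bash
python3 - <<'E'
from h import *
P=[.4098,-.3211,.0668];rv=[2.312,2.121,0]
for n,p in dict(cross=(281,85),square=(363,131),bar=(280,168),tri=(359,209)).items():print(n,wray(p,.049,P,rv))
E
```

```text
cross [ 0.4187044  -0.23267876  0.049     ]
square [ 0.4611866  -0.25995768  0.049     ]
bar [ 0.41447055 -0.27615193  0.049     ]
tri [ 0.45802267 -0.30380165  0.049     ]
```

Emit:
send_rows --motion '[[[0.001,0,0.014],0],[[0.001,0,0.02],0],[[0.001,0,0.024],0],[[0.001,0,0.026],0],[[0.001,0,0.027],0],[[0.001,0,0.027],0]]'

```text
t: 12.42
tool_pos: [0.4087, -0.3194, 0.0406]
orientation: [-2.315, -2.123, -0.0]
force: [-11.5, 12.0, 33.9]
opening: 0.0003
```

Emit:
send_rows --motion '[[[0,0,-0.02],0],[[0,0,-0.08],0],[[0,0,-0.15],0],[[0,0,-0.16],0]]' --jaw 0.093

```text
t: 12.92
tool_pos: [0.4101, -0.321, 0.2025]
orientation: [2.311, 2.118, 0.001]
force: [0.3, 0.5, 0.0]
opening: 0.036
```

```bash
python3 - <<'E'
from h import *
s=monitor.read_state()
im=snap('top','t7')[:,:,::-1]
cv2.imwrite('pics/t7c.png',cv2.resize(im[200:270,130:260],None,fx=6,fy=6,interpolation=cv2.INTER_CUBIC))
def up(p,s,o): return ((p[0]+.5)/s-.5+o[0],(p[1]+.5)/s-.5+o[1])
a=lambda p,z:ray('top',up(p,6,(130,200)),z)
print('lid',a((357,199),.107))
e1=a((283,170),.084);e2=a((437,238),.084);print(e1,e2,(e1+e2)/2)
goto([.4455,.241,.20],67)
E
```

```text
lid [0.44426129 0.24132543 0.107     ]
[0.45727958 0.27598208 0.084     ] [0.42860996 0.21209754 0.084     ] [0.44294477 0.24403981 0.084     ]
shift [ 5.63e-01 -1.36e-02  2.00e-04] twist 18.01 yaw0 85.01 tcp [ 0.4101 -0.3211  0.2027] F [ 0.7 -0.1  1.4] open 0.0396 t 12.975 q6 -0.68
```

Emit:
send_rows --motion '[[[0.563,-0.0136,0],18],[[0.563,-0.0136,0],18],[[0.563,-0.0136,0],18],[[0.563,-0.0136,0],18],[[0.563,-0.0136,0],18],[[0.563,-0.0136,0],18],[[0.563,-0.0136,0],18],[[0.563,-0.0136,0],18],[[0.563,-0.0136,0],18],[[0.563,-0.0136,0],18],[[0.563,-0.0136,0],18],[[0.563,-0.0136,0],18]]'

```text
t: 14.48
tool_pos: [0.4437, 0.2411, 0.1968]
orientation: [2.621, 1.732, -0.002]
force: [0.2, 0.6, 0.2]
opening: 0.0926
```

```bash
python3 - <<'E'
from h import *
s=monitor.read_state();P,rv=s['tool_pos'],s['orientation'];print(list(P),list(rv))
goto([.4455,.241,.055],67);snap('wrist','w8')
E
```

```text
[np.float64(0.443662451450827), np.float64(0.2411378092751871), np.float64(0.19676929145435454)] [np.float64(2.6206781971720097), np.float64(1.732327588073026), np.float64(-0.0024305000301798403)]
shift [0.0008 0.0019 0.1418] twist -0.07 yaw0 66.93 tcp [0.4437 0.2411 0.1968] F [0.2 0.6 0.2] open 0.0926 t 14.475 q6 0.8
```

View pics/w8.png

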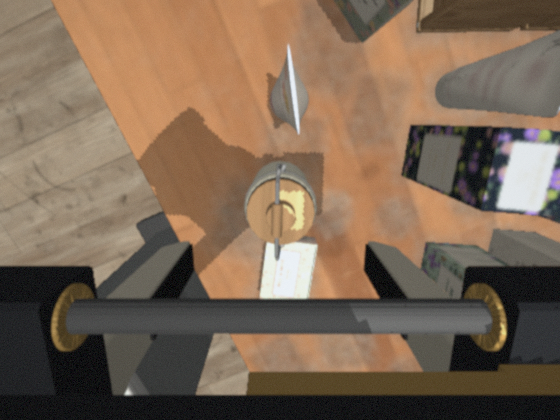

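```bash
python3 - <<'E'
from h import *
P=[.44366,.24114,.19677];rv=[2.62068,1.73233,-.00243]
print(wray((280.5,210),.107,P,rv),wray((281,166),.084,P,rv),wray((278,257),.084,P,rv))
E
```

```text
[0.44572866 0.24176105 0.107     ] [0.45889301 0.27143271 0.084     ] [0.42391653 0.1959159  0.084     ]
```

Emit:
send_rows --motion '[[[0.001,0.001,0.04],0],[[0.001,0.001,0.08],0],[[0.001,0.001,0.11],0],[[0.001,0.001,0.13],0],[[0.001,0.001,0.142],0],[[0.001,0.001,0.142],0],[[0.001,0.001,0.142],0]]'

```text
t: 15.4
tool_pos: [0.446, 0.2432, 0.0567]
orientation: [2.62, 1.734, 0.003]
force: [1.4, 0.0, 0.4]
opening: 0.0931
```

```bash
python3 - <<'E'
from h import *
goto([.4452,.2413,.055],67)
E
```

```text
shift [-0.002   0.      0.0017] twist -0.01 yaw0 66.99 tcp [0.446  0.2432 0.0567] F [1.4 0.  0.4] open 0.0931 t 15.4 q6 0.8
```

Emit:
send_rows --motion '[[[-0.002,0,0.001],0],[[-0.002,0,0.001],0],[[-0.002,0,0.001],0],[[-0.002,0,0.001],0],[[-0.002,0,0.001],0],[[-0.002,0,0.001],0],[[-0.002,0,0.001],0],[[-0.002,0,0.001],0]]' --jaw 0.05 --squeeze 30

```text
t: 16.4
tool_pos: [0.4447, 0.2413, 0.0549]
orientation: [2.619, 1.734, 0.001]
force: [2.6, -0.6, 2.2]
opening: 0.0618
```

```bash
python3 - <<'E'
from h import *
goto([.4452,.2413,.055],67)
E
```

```text
shift [ 0.0001  0.0005 -0.0001] twist 0.02 yaw0 67.02 tcp [0.4447 0.2413 0.0549] F [ 2.6 -0.6  2.2] open 0.0618 t 16.4 q6 0.8
```

Emit:
send_rows --motion '[[[0,0,-0.01],0],[[0,0,-0.03],0],[[0,0,-0.06],0],[[0,0,-0.085],0],[[0,0,-0.1],0],[[0,0,-0.105],0],[[0,0,-0.105],0]]' --squeeze 40

```text
t: 17.27
tool_pos: [0.4438, 0.2411, 0.1589]
orientation: [-2.619, -1.734, 0.002]
force: [-0.4, -0.2, -8.6]
opening: 0.0612
```

```bash
python3 - <<'E'
from h import *
goto([.469,-.128,.16],85);snap('wrist','w9')
E
```

```text
shift [-0.33    0.1673 -0.001 ] twist -17.98 yaw0 67.02 tcp [0.4438 0.2411 0.1589] F [-0.4 -0.2 -8.6] open 0.0612 t 17.275 q6 0.8
```

View pics/w9.png

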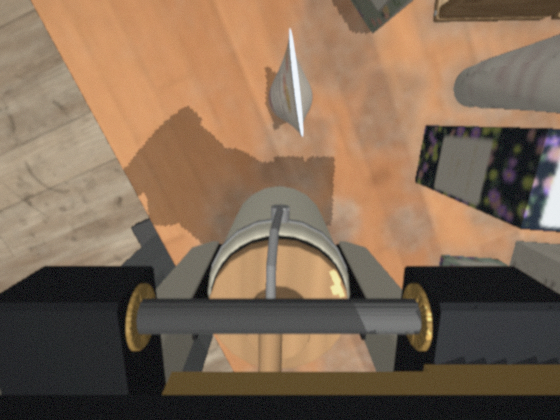

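Held firmly (8.6 N, bail closed at column 270–280). Move toward the plate with a ramp.

Emit:
send_rows --motion '[[[-0.013,0.007,0],-1],[[-0.04,0.02,0],-3],[[-0.08,0.04,0],-5],[[-0.125,0.063,0],-7],[[-0.17,0.086,0],-9],[[-0.215,0.109,0],-12],[[-0.26,0.132,0],-14],[[-0.295,0.15,0],-16],[[-0.318,0.161,0],-17.5],[[-0.33,0.167,0],-18],[[-0.33,0.167,0],-18],[[-0.33,0.167,0],-18]]'

```text
t: 18.82
tool_pos: [0.4691, -0.1267, 0.1592]
orientation: [-2.315, -2.122, -0.0]
force: [0.0, 0.5, -8.4]
opening: 0.0617
```

```bash
python3 - <<'E'
from h import *
s=monitor.read_state();P,rv=s['tool_pos'],s['orientation'];print(list(P),list(rv))
goto([.469,-.128,.1025],85);snap('top','t9');snap('scene','s9')
im=cv2.imread('pics/t9.png');cv2.imwrite('pics/t9c.png',cv2.resize(im[180:270,300:440],None,fx=5.5,fy=5.5,interpolation=cv2.INTER_CUBIC))
E
```

```text
[np.float64(0.46907610981888676), np.float64(-0.12669149682362632), np.float64(0.15920998561180288)] [np.float64(-2.314719520799026), np.float64(-2.122392436348306), np.float64(-5.690246359612845e-05)]
shift [-0.0014  0.0001  0.0567] twist 0.04 yaw0 85.04 tcp [ 0.4691 -0.1267  0.1592] F [ 0.   0.5 -8.4] open 0.0617 t 18.825 q6 -0.28
```

View pics/s9.png

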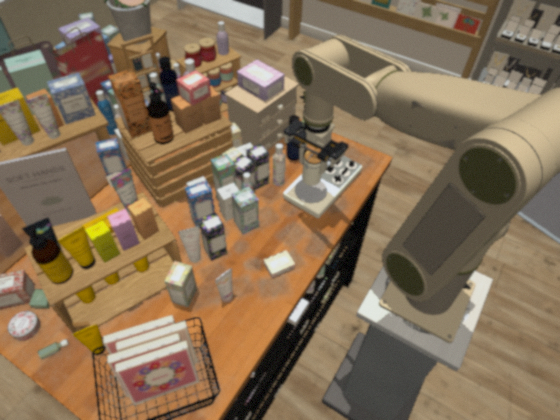

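Good. Lower gently to just above the plate, then to contact.

Emit:
send_rows --motion '[[[-0.001,0,0.015],0],[[-0.001,0,0.033],0],[[-0.001,0,0.045],0],[[-0.001,0,0.052],0],[[-0.001,0,0.055],0],[[-0.001,0,0.056],0],[[-0.001,0,0.057],0],[[-0.001,0,0.057],0]]'

```text
t: 19.92
tool_pos: [0.4694, -0.1288, 0.103]
orientation: [2.315, 2.122, 0.0]
force: [-0.1, -0.7, -7.9]
opening: 0.0616
```

```bash
python3 - <<'E'
from h import *
goto([.469,-.128,.101],85);im=snap('scene','s10')[:,:,::-1]
cv2.imwrite('pics/s10c.png',cv2.resize(im[120:220,260:380],None,fx=6,fy=6,interpolation=cv2.INTER_CUBIC))
E
```

```text
shift [ 0.0008 -0.0005  0.002 ] twist 0.02 yaw0 85.02 tcp [ 0.4694 -0.1288  0.103 ] F [-0.1 -0.7 -7.9] open 0.0616 t 19.925 q6 -0.29
```

View pics/s10c.png

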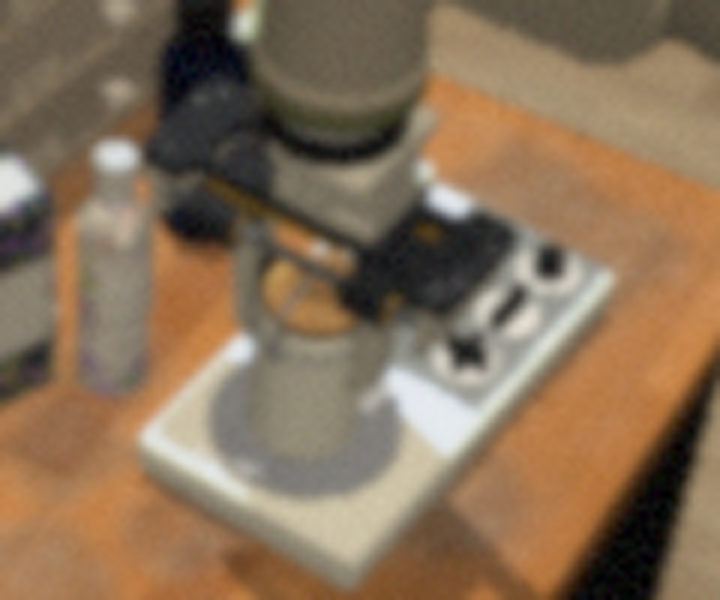

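Emit:
send_rows --motion '[[[0,0,0.001],0],[[0,0,0.0015],0],[[0,0,0.002],0],[[0,0,0.0025],0],[[0,0,0.0025],0]]'

```text
t: 20.6
tool_pos: [0.4693, -0.1288, 0.1008]
orientation: [2.316, 2.123, -0.0]
force: [-4.1, 2.2, 3.5]
opening: 0.0618
```

Contact (force went from −8 to +3.5 N). Release.

Emit:
send_rows --motion '[[[0,0,0],0],[[0,0,0],0],[[0,0,0],0],[[0,0,0],0],[[0,0,0],0]]' --jaw 0.093

```text
t: 21.22
tool_pos: [0.4692, -0.1287, 0.1002]
orientation: [2.316, 2.123, 0.0]
force: [-0.9, 0.6, -0.8]
opening: 0.0927
```

Emit:
send_rows --motion '[[[0,0,-0.02],0],[[0,0,-0.06],0],[[0,0,-0.11],0],[[0,0,-0.11],0]]'

```text
t: 21.72
tool_pos: [0.4719, -0.1297, 0.2152]
orientation: [2.31, 2.118, 0.006]
force: [-0.2, -0.0, -0.0]
opening: 0.0934
```

```bash
python3 - <<'E'
from h import *
goto([.4585,-.3025,.21],85);snap('wrist','w11')
goto([.4585,-.3025,.21],85)
E
```

```text
shift [-0.1733  0.0016  0.0056] twist 0.02 yaw0 85.02 tcp [ 0.4719 -0.1297  0.2152] F [-0.2 -0.  -0. ] open 0.0934 t 21.725 q6 -0.29
shift [-0.1737  0.0029  0.0027] twist 0.02 yaw0 85.02 tcp [ 0.4706 -0.1292  0.2124] F [ 0.3 -0.1 -0.2] open 0.0931 t 21.775 q6 -0.29
```

View pics/w11.png

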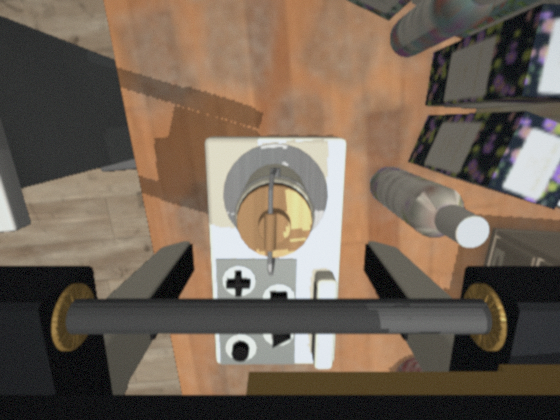

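Emit:
send_rows --motion '[[[-0.174,0.002,0],0],[[-0.174,0.002,0],0],[[-0.174,0.002,0],0],[[-0.174,0.002,0],0],[[-0.174,0.002,0.06],0],[[-0.174,0.002,0.11],0],[[-0.174,0.002,0.14],0],[[-0.174,0.002,0.14],0],[[-0.174,0.002,0.14],0]]' --jaw 0

```text
t: 22.9
tool_pos: [0.4567, -0.302, 0.0711]
orientation: [2.315, 2.123, 0.0]
force: [0.3, -0.4, 1.3]
opening: 0.0075
```

```bash
python3 - <<'E'
from h import *
s=monitor.read_state();P,rv=s['tool_pos'],s['orientation']
goto([.4585,-.3025,.0415],85);snap('wrist','w12');snap('top','t12')
E
```

```text
shift [-0.0004  0.0018  0.0296] twist 0.05 yaw0 85.05 tcp [ 0.4567 -0.302   0.0711] F [ 0.3 -0.4  1.3] open 0.0075 t 22.9 q6 -0.59
```

View pics/w12.png

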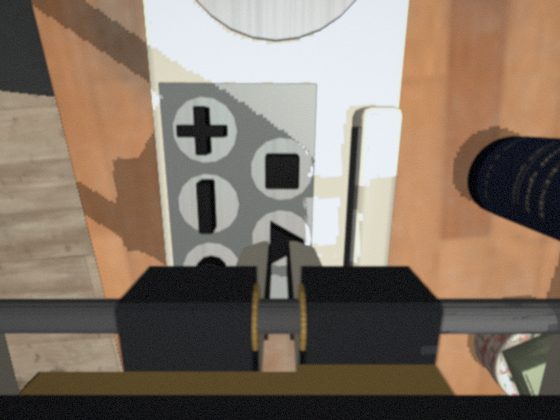

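```bash
python3 - <<'E'
import cv2
im=cv2.imread('pics/t12.png');cv2.imwrite('pics/t12c.png',cv2.resize(im[170:280,290:440],None,fx=5,fy=5,interpolation=cv2.INTER_CUBIC))
E
```

```text
(no output)
```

View pics/t12c.png

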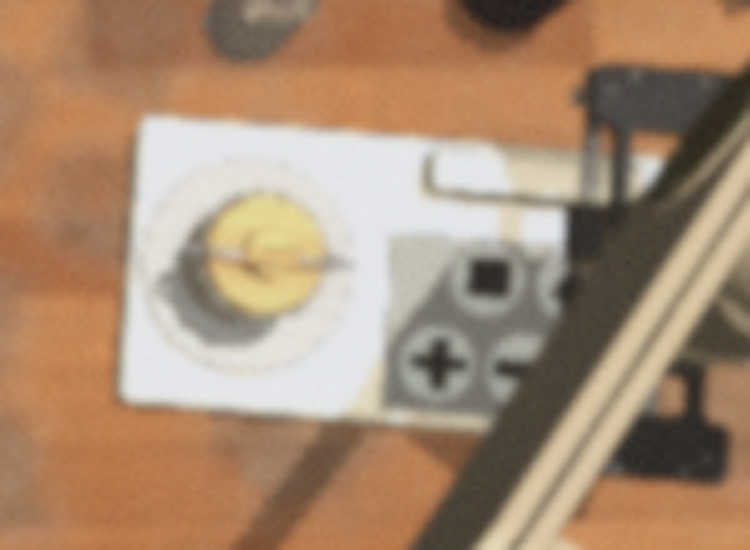

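Emit:
send_rows --motion '[[[0,0.001,0],0],[[0,0.001,0],0],[[0,0.001,0],0],[[0,0.001,0.016],0],[[0,0.001,0.022],0],[[0,0.001,0.027],0],[[0,0.001,0.0295],0],[[0,0.001,0.0305],0],[[0,0.001,0.0305],0]]'

```text
t: 24.12
tool_pos: [0.4565, -0.3019, 0.041]
orientation: [-2.314, -2.122, 0.001]
force: [-9.8, 7.1, 19.1]
opening: 0.0006
```

```bash
python3 - <<'E'
from h import *
goto([.4606,-.2585,.07],85)
E
```

```text
shift [ 0.0436  0.0003 -0.029 ] twist 0.03 yaw0 85.03 tcp [ 0.4565 -0.3019  0.041 ] F [-9.8  7.1 19.1] open 0.0006 t 24.125 q6 -0.59
```

Emit:
send_rows --motion '[[[0,0,-0.015],0],[[0,0,-0.03],0],[[0.02,0.001,-0.03],0],[[0.0435,0.002,-0.03],0],[[0.0435,0.002,-0.03],0],[[0.0435,0.002,-0.03],0]]'

```text
t: 24.88
tool_pos: [0.4629, -0.2587, 0.0694]
orientation: [-2.315, -2.124, 0.0]
force: [-0.9, 0.3, -0.5]
opening: 0.0005
```

```bash
python3 - <<'E'
from h import *
goto([.461,-.258,.0405],85);snap('wrist','w13')
E
```

```text
shift [ 0.0006 -0.0019  0.0289] twist 0.07 yaw0 85.07 tcp [ 0.4629 -0.2587  0.0694] F [-0.9  0.3 -0.5] open 0.0005 t 24.875 q6 -0.52
```

View pics/w13.png

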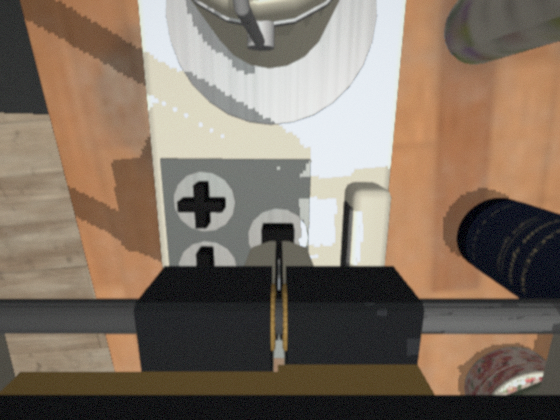

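Emit:
send_rows --motion '[[[0,-0.001,0],0],[[0,-0.001,0.014],0],[[0,-0.001,0.021],0],[[0,-0.001,0.026],0],[[0,-0.001,0.0285],0],[[0,-0.001,0.0295],0],[[0,-0.001,0.0295],0]]'

```text
t: 25.8
tool_pos: [0.4613, -0.259, 0.041]
orientation: [-2.315, -2.122, 0.001]
force: [-9.1, 3.9, 13.9]
opening: 0.0003
```

```bash
python3 - <<'E'
from h import *
goto([.4140,-.2755,.07],85)
E
```

```text
shift [-0.0205 -0.0457 -0.0289] twist 0.03 yaw0 85.03 tcp [ 0.4613 -0.259   0.041 ] F [-9.1  3.9 13.9] open 0.0003 t 25.8 q6 -0.52
```

Square fully down (14 N). Now the bar.

Emit:
send_rows --motion '[[[0,0,-0.015],0],[[0,0,-0.03],0],[[-0.01,-0.022,-0.03],0],[[-0.0205,-0.046,-0.03],0],[[-0.0205,-0.046,-0.03],0],[[-0.0205,-0.046,-0.03],0],[[-0.0205,-0.046,-0.03],0]]'

```text
t: 26.68
tool_pos: [0.415, -0.2754, 0.0705]
orientation: [2.315, 2.123, 0.0]
force: [0.7, 0.2, 0.1]
opening: 0.0008
```

```bash
python3 - <<'E'
from h import *
goto([.414,-.2755,.0405],85);snap('wrist','w14')
E
```

```text
shift [-0.0002 -0.001   0.03  ] twist 0.05 yaw0 85.05 tcp [ 0.415  -0.2754  0.0705] F [0.7 0.2 0.1] open 0.0008 t 26.675 q6 -0.6
```

View pics/w14.png

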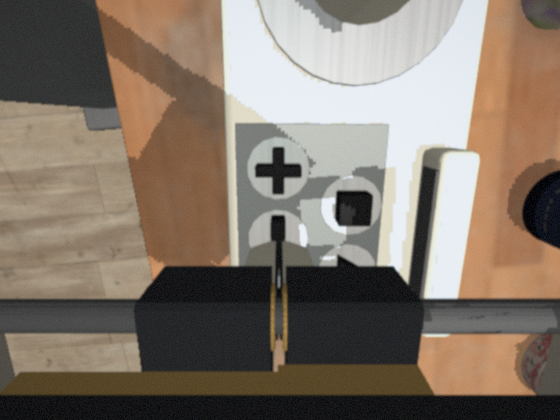

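Emit:
send_rows --motion '[[[0,0,0.015],0],[[0,0,0.022],0],[[0,0,0.027],0],[[0,0,0.0295],0],[[0,0,0.0305],0],[[0,0,0.0305],0]]'

```text
t: 27.48
tool_pos: [0.414, -0.275, 0.0409]
orientation: [-2.314, -2.122, 0.0]
force: [-8.3, 8.3, 19.7]
opening: 0.0005
```

Emit:
send_rows --motion '[[[0,0,-0.015],0],[[0,0,-0.06],0],[[0,0,-0.12],0],[[-0.06,0,-0.16],0],[[-0.12,0,-0.17],0],[[-0.18,0,-0.17],0],[[-0.22,0,-0.17],0],[[-0.22,0,-0.17],0],[[-0.22,0,-0.17],0],[[-0.22,0,-0.17],0]]'

```text
t: 28.72
tool_pos: [0.3956, -0.4936, 0.2099]
orientation: [2.314, 2.124, 0.0]
force: [0.8, 0.0, 0.5]
opening: 0.0003
```

```bash
python3 - <<'E'
from h import *
goto([.414,-.2755,.0405],85);t=snap('top','t15')[:,:,::-1];s=snap('scene','s15')[:,:,::-1]
cv2.imwrite('pics/t15c.png',cv2.resize(t[130:290,100:460],None,fx=2.2,fy=2.2,interpolation=cv2.INTER_CUBIC))
cv2.imwrite('pics/s15c.png',cv2.resize(s[120:220,260:400],None,fx=5,fy=5,interpolation=cv2.INTER_CUBIC))
E
```

```text
shift [ 0.2189 -0.0004  0.1694] twist 0.09 yaw0 85.09 tcp [ 0.3956 -0.4936  0.2099] F [0.8 0.  0.5] open 0.0003 t 28.725 q6 -0.89
```

View pics/t15c.png

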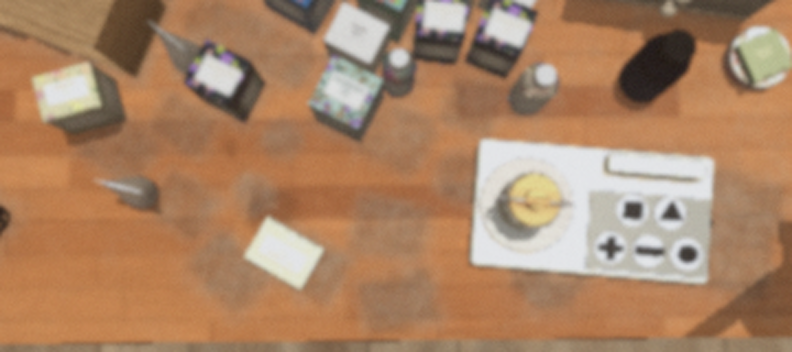

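View pics/s15c.png

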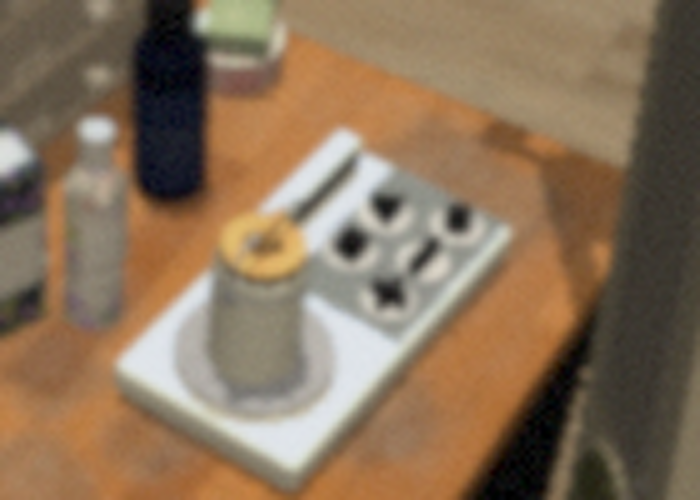

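The canister stands upright inside the plate's rim with the bail closed. The keys are up and the bystanders look unmoved.

```bash
python3 -c "
from plant import ticket
print(ticket.close_job())"
```

```text
the job is handed in; nothing more can be done
None
```

The canister is ready for sale and I handed the job in at about 29 s on the robot's clock, well under the 72 s limit. `close_job` gives no verdict, so what follows rests on my own readings and pictures.

- **Bail:** It is closed. The first two pushes slid over the roller, because the shut fingertips are chamfered, and the bail sprang back open. A lower, lifting push on the third try snapped it shut, and the canister did not visibly move.
- **Zeroing:** I pressed the round key on the empty scale. It went fully down, with the tip at 40.6 mm and about 34 N of vertical force. That was harder than intended, and about 38 N in all with the sideways force.
- **Placing:** I gripped the canister across its x (61.8 mm measured), stood it on the plate and let go. It landed about 5 mm from the plate's centre, away from the keypad, which leaves roughly 19 mm to the rim.
- **Sale keys:** I pressed triangle, square and bar in that order. Each went to about 41 mm height, fully down, with 14 to 20 N of vertical force. I never pressed the cross key.

**Last pictures:** The final top and scene pictures show the canister upright and inside the plate rim with the bail closed. All the keys are up, the other goods look unmoved, and the arm is clear of everything.

**Disagreement:** The wrist and top cameras differed by 1 to 4 mm on the key positions. I aimed between the two, and every press landed on its key.

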